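Latch a board carrier into the test dock

ROBOT

A 6-joint arm with a two-finger parallel gripper is mounted at the origin on the work surface. World frame = base frame: x ahead of the robot, y to its left, z up, the work surface at z = 0. Lengths are in m, angles in rad, forces in N, time in s.
With the tool pointing down it reaches from about 0.35 to 0.85 m from the base axis. Payload 8.1 kg.
Tool frame: the origin (TCP) lies between the finger pads, 19 mm behind the fingertips; this is the grasp point; z points along the fingers, y is the line along which they close (so a half turn about z gives the same grasp; the last joint's range is limited). The gripper opens to 93 mm and grips with 3 to 60 N. Pads are 15 mm wide; open, the fingers measure 128 mm over their backs; the gripper's body (75 mm by 188 mm) begins 65 mm behind the grasp point.
Start: joints at [1.02, 0.13, 1.488, -0, 1.523, -0.085], TCP at [0.269, 0.536, 0.237] pointing down, gripper open.
Joint ranges: [-2.96, 2.96], [-0.89, 2.26], [0.02, 2.5], [-1.34, 4.48], [0, 2.73], [-2.66, 2.66]. Speed limits (rad/s): [2.39, 2.39, 2.79, 3.14, 3.14, 3.14].

INTERFACE

Orientations are given as a unit quaternion [w, x, y, z].
In Python, from workcell import status, optics, arm gives the robot as it stands.
- The arm moves only by the tool move_arm, never from a script. Its argument "series" is a list of rows, each an object of numbers: "dx", "dy", "dz": the shift along the tool's x, y, z in m; "ax", "ay", "az": the turn, a rotation vector about the tool's x, y, z in degrees; "jaw": the finger opening in m, from 0 to 0.093. In form: [{"dx": .., "dy": .., "dz": .., "ax": .., "ay": .., "az": .., "jaw": ..}, ...]. A call has 1 to 5 rows; each row shifts and turns the commanded pose from where the row before left it, along the tool's axes as they then stand; what a row does not reach is not made up. A row lasts 1/12 s, in which the tool goes at most 41.7 mm and 7.16 degrees, less where a joint would pass 70% of its speed; a pose out of reach is approached as far as the arm can. A call with a gripper value outside its range is refused whole. The fingers move at their own pace and stop on an object; the grip force is fixed at half the most. Time passes only in rows, so rows that do not move let the fingers close. It gives the time, the measured TCP pose, the force, the opening and the grip force at its end, in the units of the state.
- status.read_state(): the state, without advancing time (a new reading comes with each control period).
- optics.capture(name): name is "scene" or "top" or "wrist"; returns the picture (480x640x3 uint8, red, green, blue); there is no depth.
- optics.camera_params(name): a dict with "vertical_fov" (degrees; the focal length in pixels is half the picture's height over the tangent of half this angle, whatever the lens; pixels are square), "cx", "cy" (the principal point, pixels), "R" (3x3) and "t" (3): a world point X has camera coordinates R X + t. Camera axes: x right, y down, z forward; pixel columns grow to the right and rows downward; lengths in m; the calibration is good to about 2 mm. A picture is of the moment at which its call begins: read the wrist's pose just before it. camera_params takes no time and is no camera call; for the wrist camera it gives the pose at the moment of the call.
- arm.hand_in(): hands the job in; it is judged then, once.
Trained networks look in the newest picture that a camera, given by its name, has taken for a name from the list of things; names that differ only in an ending like _2 or _b are one class to them, and where a whole thing is asked for, a point or a joint stands for the part that bears it (a point fixed in the world has none). Each returns a list of dicts, best first, with "confidence" (0 to 1); they miss things now and then, are a little off and sometimes report something else, mostly with a low value. They report only what shows in the picture. A call takes as long as a camera call. They do not tell look-alikes from the thing itself.
- optics.outline_of(camera, label): "mask" (480x640 bool, what is visible of it) and "box" ([left, top, right, bottom] in pixels, round what is visible of it).
The state is a dict: "time_s": time; "joint_pos": joint angles; "dq": joint speeds; "joint_torque": joint torques, N m; "position": TCP position; "orientation": TCP orientation; "force": force on the tool from outside, world axes, zero at the start; "torque": the same for the moment, N m; "width": finger opening in m; "gripper_force": force on a finger pad.
Only numpy, scipy, OpenCV 4.12 (cv2) and the standard library are available. Lean on these libraries where they do the work, as an engineer would, in place of code of your own. Each camera call takes 0.05 s, during which the arm holds its last target. There are 200 camera calls.

TASK

Load the blue board carrier into the test dock: slide it in, gold contacts first, past the orange sprung pawl and against the sprung contact block until the pawl clicks in behind it and holds it there, then let go. Go in gently by feel, for the contacts are delicate and must never be rammed, and leave the screwdriver, jar and meter where they are.

Things in the scene. Friction and masses are not known exactly. Their poses are not given: they have to be found in the camera images.
- carrier: Blue tray 90 (x) by 63 (y) by 14 mm high, green board on top (parts up to 20 mm above the underside), white square grip post 18 x 18 mm upright in its middle, post top 56 mm above the underside. Loose, 0.14 to 0.28 kg, flat on the bench. Origin: centre of the underside; x points to the front end with the gold contacts, z up.
- carrier_grip (a point): Point on the axis of the grip post, 45 mm above the carrier's underside: a good height for the TCP (fingertips then stay clear of board and dock). A push up here tips the carrier's nose down into the floor unless the grasp resists it; fingers closing along the carrier's x hold it level best.
- carrier_front (a point): Middle of the carrier's front end (gold contacts), 45 mm ahead of its origin, 7 mm above its underside.
- dock: Fixed test dock, slick-lined. Floor plate, top at z = 8 mm, x = -160 to 155 mm, 128 mm wide. Origin: on the channel axis, at bench level; +x = insertion direction, z up. Two blue side rails, inner faces at y = +-33.5 mm (2 mm play on each side of the carrier), 25 mm high, x = -93 to 88 mm; the +y one has a gap at x = -68 to 26 for the pawl.
- dock_mouth (a point): Point on the channel axis on the floor plate (z = 8 mm), at dock x = -121 mm, where the flared mouth begins; the flare opens the channel by 10 mm on either side and leads into the straight rails at x = -94. The floor before it, x = -160 to -121 mm, is an open apron on which the carrier can be laid (it may overhang at the rear).
- dock_lips (a point): Point on the channel axis at dock x = 30 mm, z = 25 mm, where the lips begin. From x = 30 to 88 mm a lip reaches 5 mm inwards over each edge of the carrier: underside at z = 25 mm (3 mm above the carrier), top at 29 mm. So the carrier must be slid in lying on the floor; it cannot be dropped in.
- pawl (a joint): Orange sprung finger, 40 mm, upright hinge on the dock's +y side, slanting inwards to +x; tip at dock x = -1 mm, up to 18 mm either way (pawl, block and grey 28 mm high end housing are one unit clamped at an unreported place: feel for it), 9 mm into the carrier's path. 0 rad = in, blocking; 0.11 to 0.22 as the carrier passes; max 0.45. It snaps back to 0 behind the carrier's rear.
- contact_block (a joint): Sprung black block with brass contacts at the far end; face at dock x = 85 mm (+-18, moves with the pawl). 0 m = free, 0.012 = pressed to its hard stop. 2 N at first touch, 1.2 N more per mm. Pawl clicks at about 4 mm; let go, it stays about 4 mm in, carrier against pawl. With pawl drag the push at the click is 7 to 13 N in all. Over 20 N on the block ruins it.
- screwdriver: Red-handled screwdriver lying on the bench beside the carrier; leave alone.
- jar: Small closed jar, 48 mm across, 50 mm high, upright; origin at the centre of its underside; leave alone.
- meter: Red hand multimeter, 135 x 70 x 32 mm, lying flat; origin at the centre of its underside; leave alone.
There are look-alikes about, which are no part of the job. Several things look just like the carrier: the one meant starts nearest to the robot's base.

How it is judged:
On the way:
1. the carrier, inside the channel, pushes the pawl aside (value of joint pawl above 0.06 rad and x of carrier_front in the frame of dock above -0.04 m), for 0.1 s.
At the end, for the whole second after the job is handed in: The carrier rests flat in the channel, contacts first: front end over 60 mm past the dock's origin, within 5 mm of the axis, 4 mm of the floor and 0.07 rad of straight and level; pawl sprung back behind it (under 0.06 rad); contact block held in by over 2 mm (value of joint pawl below 0.06 rad and value of joint contact_block above 0.002 m and x of carrier_front in the frame of dock above 0.06 m and y of carrier in the frame of dock between -0.005 and 0.005 m and z of carrier in the frame of dock below 0.012 m and angle between the x axis of carrier and the x axis of dock, either way round below 0.07 rad and angle between carrier's own z axis and vertical below 0.07 rad and linear speed of carrier below 0.01 m/s); the robot touches nothing.
It fails at once if the carrier presses on the contact block with more than 20 N (contact force between carrier and contact_block above 20 N).
It fails at once if the screwdriver is shoved more than 30 mm from its place (distance of screwdriver from where it was at the start of the episode above 0.03 m).
It fails at once if the jar is shoved more than 30 mm from its place (distance of jar from where it was at the start of the episode above 0.03 m).
It fails at once if the meter is shoved more than 30 mm from its place (distance of meter from where it was at the start of the episode above 0.03 m).
It also fails if it takes over 72 s, if anything falls off the work surface, if the arm or the gripper's body presses on something with over 40 N, if the wrist force passes 120 N, or if a joint passes its speed limit or range.

## Working session

There is one attempt and no reset: what is moved stays moved. The work goes in short steps, Python scripts to look and compute and a tool call to move; the robot and the scene stay as the last step left them, time stands still between calls to the robot, and variables do not carry over. Pictures are saved under pics/ and viewed, at most 10 in all, crops included, and the job is handed in when it is done.

Besides the shell and the picture viewer there is one more tool, called after ">>>" as name([rows], argument=value, ...), one row to a line, values as JSON. move_arm: Moves the arm, as the interface text tells. Its arguments: {"type":"object","properties":{"series":{"type":"array","items":{"type":"object","properties":{"dx":{"type":"number"},"dy":{"type":"number"},"dz":{"type":"number"},"ax":{"type":"number"},"ay":{"type":"number"},"az":{"type":"number"},"jaw":{"type":"number"}}}}},"required":["series"]}

```bash
mkdir -p pics; ls; python3 - <<'E'
from workcell import status, optics
import cv2
s=status.read_state();print({k:(s[k]) for k in ('time_s','position','orientation','force','width')})
for n in ('top','scene'):
    im=optics.capture(n);cv2.imwrite(f'pics/{n}1.png',im[...,::-1])
    p=optics.camera_params(n);print(n,p)
    for l in ('carrier','dock'):
        for d in optics.outline_of(n,l):print(l,d['confidence'],d['box'])
E
```

```text
pics
{'time_s': 0.0, 'position': array([0.26919079, 0.53564652, 0.23641586]), 'orientation': array([-2.84459660e-04,  2.30813193e-01,  9.72997672e-01, -8.48014492e-04]), 'force': array([-0.10291749,  0.55388218,  0.19550492]), 'width': 0.09298926145187277}
top {'vertical_fov': 53.2540735701058, 'cx': 319.0901229680869, 'cy': 231.986949772407, 'R': array([[-4.14404989e-03, -9.99990982e-01, -9.28831101e-04],
       [-9.91880414e-01,  4.22849797e-03, -1.27103752e-01],
       [ 1.27106534e-01,  3.94565087e-04, -9.91888992e-01]]), 't': array([0.08471628, 0.61530379, 1.37991413])}
carrier 0.94 [281.0, 192.6, 305.3, 224.2]
carrier 0.87 [203.0, 176.1, 237.6, 198.1]
carrier 0.85 [261.2, 247.4, 288.8, 278.7]
carrier 0.6 [148.3, 274.7, 182.1, 310.0]
dock 0.96 [343.4, 187.5, 395.2, 295.4]
scene {'vertical_fov': 46.22523969330048, 'cx': 324.5297818851558, 'cy': 246.9427056861573, 'R': array([[ 2.61473240e-01,  9.65210528e-01,  6.16683054e-04],
       [ 7.93889327e-01, -2.14699259e-01, -5.68897148e-01],
       [-5.48973115e-01,  1.49240959e-01, -8.22408448e-01]]), 't': array([-0.2186075 , -0.41719072,  1.6160181 ])}
carrier 0.91 [472.5, 157.9, 508.3, 189.6]
carrier 0.8 [361.3, 204.0, 399.1, 247.6]
carrier 0.77 [458.1, 275.1, 509.9, 307.9]
carrier 0.56 [353.7, 265.6, 394.1, 308.2]
dock 0.87 [238.7, 213.9, 307.3, 342.6]
```

```bash
python3 - <<'E'
import cv2
a=cv2.imread('pics/top1.png')[150:350,120:420];cv2.imwrite('pics/topc.png',cv2.resize(a,(800,533),interpolation=cv2.INTER_CUBIC))
E
```

```text
(no output)
```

View pics/top1.png

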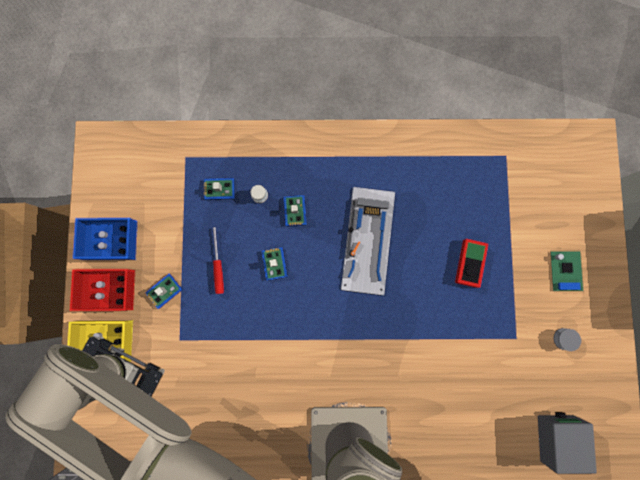

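View pics/topc.png

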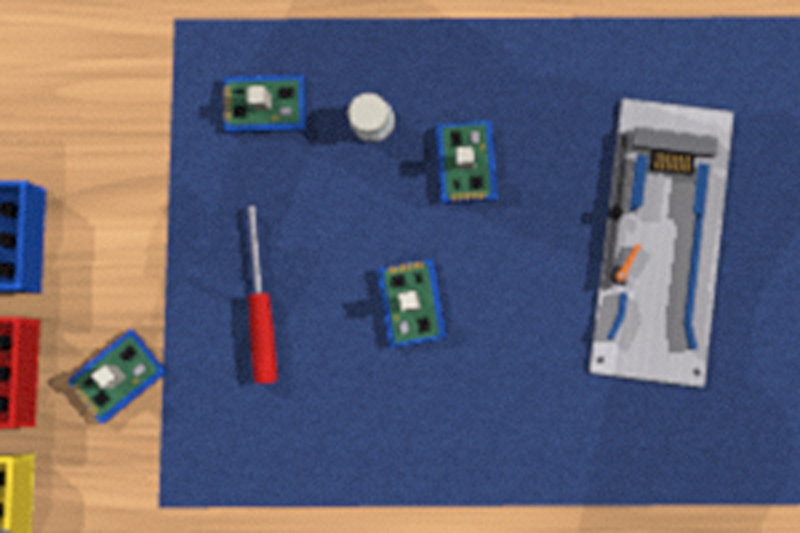

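Carrier candidates (px in top): (292,210), (219,188), (274,263) and (163,291). The base projects to about (348,445), so (274,263) is the nearest and the one meant; in the enlarged crop its gold contacts face up the picture (+x). The dock's contact block is also at the top (372,210), with the pawl at (353,250), so it points roughly +x.

```bash
cat > h.py <<'E'
from workcell import status, optics
import numpy as np, cv2
def back(p,px,z):
    f=240/np.tan(np.radians(p['vertical_fov'])/2); px=np.atleast_2d(px).astype(float)
    d=np.c_[(px[:,0]-p['cx'])/f,(px[:,1]-p['cy'])/f,np.ones(len(px))]@p['R']
    c=-p['R'].T@p['t']; return c+d*((z-c[2])/d[:,2])[:,None]
def rect(p,mask,z):
    c=max(cv2.findContours(mask.astype(np.uint8),0,1)[0],key=cv2.contourArea)[:,0]
    w=back(p,c,z)[:,:2]*1000
    r=cv2.minAreaRect(w.astype(np.float32)); return r
E
python3 - <<'E'
from h import *
import time
p=optics.camera_params('top');optics.capture('top')
print('base dist')
for d in optics.outline_of('top','carrier'):
    r=rect(p,d['mask'],.014);print(r,np.hypot(*r[0]))
print('dock',rect(p,optics.outline_of('top','dock')[0]['mask'],.008))
for l in('jar','meter','screwdriver'): print(l,rect(p,optics.outline_of('top',l)[0]['mask'],.02)[0])
pw=optics.camera_params('wrist');s=status.read_state()
c=-pw['R'].T@pw['t'];print('wrist cam rel',c-s['position'],pw['R'],pw['vertical_fov'])
E
```

```text
base dist
((686.8180541992188, 154.87026977539062), (90.83001708984375, 62.68785095214844), 4.6039958000183105) 704.0623836239962
((754.1876831054688, 385.8482666015625), (90.00078582763672, 65.42223358154297), 89.74955749511719) 847.158749106344
((445.6940612792969, 544.156005859375), (65.21932220458984, 93.07428741455078), 40.43819808959961) 703.3839314147443
((526.2257080078125, 216.53598022460938), (89.66028594970703, 63.8325309753418), 9.72795295715332) 569.0354351884915
dock ((596.4193115234375, -67.71748352050781), (130.77456665039062, 314.6785583496094), 82.97354888916016)
jar (736.7864990234375, 262.7088317871094)
meter (526.4646606445312, -372.0184631347656)
screwdriver (537.164794921875, 387.231201171875)
wrist cam rel [-0.07164188  0.03533419  0.14615124] [[ 4.48646508e-01  8.93709214e-01 -3.89887669e-04]
 [ 8.55585808e-01 -4.29382226e-01  2.89143267e-01]
 [ 2.58242591e-01 -1.30056700e-01 -9.57285756e-01]] 65.73254953584748
```

>>> move_arm([
  {"dx": -0.034, "dy": -0.0155},
  {"dx": -0.034, "dy": -0.0155},
  {"dx": -0.034, "dy": -0.0155},
  {"dx": -0.034, "dy": -0.0155},
  {"dx": -0.034, "dy": -0.0155},
])

```text
validation failed for argument at $.se...
```

>>> move_arm([
  {"dx": -0.034, "dy": -0.0155},
  {"dx": -0.034, "dy": -0.0155},
  {"dx": -0.034, "dy": -0.0155},
  {"dx": -0.034, "dy": -0.0155},
  {"dx": -0.034, "dy": -0.0155},
])

```text
validation failed for argument at $.se...
```

>>> move_arm([
  {"dx": -0.033, "dy": -0.015},
  {"az": 7, "dz": 0.005},
  {"az": 7, "dz": 0.005},
  {"az": 7, "dz": 0.005},
  {"az": 7, "dz": 0.005},
])

```text
validation failed for argument at $.se...
```

>>> move_arm([
  {"az": 7, "dz": 0.005},
  {"az": 7, "dz": 0.005},
  {"az": 7, "dz": 0.005},
  {"az": 4.6},
  {},
])

```text
validation failed for argument at $.se...
```

>>> move_arm([
  {"dx": -0.034, "dy": -0.0155, "dz": 0.0, "ax": 0.0, "ay": 0.0, "az": 0.0, "jaw": 0.093},
  {"dx": -0.034, "dy": -0.0155, "dz": 0.0, "ax": 0.0, "ay": 0.0, "az": 0.0, "jaw": 0.093},
  {"dx": -0.034, "dy": -0.0155, "dz": 0.0, "ax": 0.0, "ay": 0.0, "az": 0.0, "jaw": 0.093},
  {"dx": -0.034, "dy": -0.0155, "dz": 0.0, "ax": 0.0, "ay": 0.0, "az": 0.0, "jaw": 0.093},
  {"dx": -0.034, "dy": -0.0155, "dz": 0.0, "ax": 0.0, "ay": 0.0, "az": 0.0, "jaw": 0.093},
])

```text
time_s: 1.02
position: [0.3873, 0.3892, 0.2376]
orientation: [0.0, 0.231, 0.973, 0.0]
force: [0.5, -0.2, -0.1]
width: 0.0931
gripper_force: 0.0
```

>>> move_arm([
  {"dx": -0.034, "dy": -0.0155, "dz": 0.0, "ax": 0.0, "ay": 0.0, "az": 0.0, "jaw": 0.093},
  {"dx": -0.034, "dy": -0.0155, "dz": 0.0, "ax": 0.0, "ay": 0.0, "az": 0.0, "jaw": 0.093},
  {"dx": -0.034, "dy": -0.0155, "dz": 0.0, "ax": 0.0, "ay": 0.0, "az": 0.0, "jaw": 0.093},
  {"dx": -0.034, "dy": -0.0155, "dz": 0.0, "ax": 0.0, "ay": 0.0, "az": 0.0, "jaw": 0.093},
  {"dx": -0.034, "dy": -0.0155, "dz": 0.0, "ax": 0.0, "ay": 0.0, "az": 0.0, "jaw": 0.093},
])

```text
time_s: 1.43
position: [0.5046, 0.2433, 0.2377]
orientation: [0.0, 0.231, 0.973, 0.0]
force: [0.1, 1.3, 0.3]
width: 0.0931
gripper_force: 0.0
```

>>> move_arm([
  {"dx": -0.033, "dy": -0.015, "dz": 0.0, "ax": 0.0, "ay": 0.0, "az": 0.0, "jaw": 0.093},
  {"dx": 0.0, "dy": 0.0, "dz": 0.005, "ax": 0.0, "ay": 0.0, "az": 7.0, "jaw": 0.093},
  {"dx": 0.0, "dy": 0.0, "dz": 0.005, "ax": 0.0, "ay": 0.0, "az": 7.0, "jaw": 0.093},
  {"dx": 0.0, "dy": 0.0, "dz": 0.005, "ax": 0.0, "ay": 0.0, "az": 7.0, "jaw": 0.093},
  {"dx": 0.0, "dy": 0.0, "dz": 0.005, "ax": 0.0, "ay": 0.0, "az": 7.0, "jaw": 0.093},
])

```text
time_s: 1.85
position: [0.5266, 0.2162, 0.2172]
orientation: [0.0, 0.462, 0.887, 0.0]
force: [0.6, -0.1, -0.4]
width: 0.0929
gripper_force: 0.0
```

>>> move_arm([
  {"dx": 0.0, "dy": 0.0, "dz": 0.005, "ax": 0.0, "ay": 0.0, "az": 7.0, "jaw": 0.093},
  {"dx": 0.0, "dy": 0.0, "dz": 0.005, "ax": 0.0, "ay": 0.0, "az": 7.0, "jaw": 0.093},
  {"dx": 0.0, "dy": 0.0, "dz": 0.005, "ax": 0.0, "ay": 0.0, "az": 7.0, "jaw": 0.093},
  {"dx": 0.0, "dy": 0.0, "dz": 0.005, "ax": 0.0, "ay": 0.0, "az": 4.6, "jaw": 0.093},
  {"dx": 0.0, "dy": 0.0, "dz": 0.0, "ax": 0.0, "ay": 0.0, "az": 0.0, "jaw": 0.093},
])

```text
time_s: 2.27
position: [0.5258, 0.2165, 0.1963]
orientation: [-0.0, 0.646, 0.763, -0.001]
force: [-0.2, 0.3, 0.2]
width: 0.0928
gripper_force: 0.0
```

```bash
python3 - <<'E'
from h import *
s=status.read_state();q=s['orientation'];print(s['time_s'],s['position'],q,'yawY',2*np.degrees(np.arctan2(q[2],q[1]))-90,s['joint_pos'])
p=optics.camera_params('wrist');im=optics.capture('wrist');cv2.imwrite('pics/w1.png',im[...,::-1])
for d in optics.outline_of('wrist','carrier'): print(d['confidence'],d['box'],rect(p,d['mask'],.014))
for d in optics.outline_of('wrist','carrier_grip'): print('g',d['confidence'],d['box'])
E
```

```text
2.2667 [0.52581731 0.21647635 0.19628507] [-4.56215778e-04  6.46204455e-01  7.63163879e-01 -6.97744108e-04] yawY 9.487883127440682 [3.00373277e-01 7.00109944e-02 1.62807603e+00 1.89065678e-05
 1.44517284e+00 1.34776093e-01]
0.67 [270.9, 183.4, 369.8, 253.6] ((526.6414184570312, 220.2767791748047), (89.93467712402344, 63.97209930419922), 9.564170837402344)
0.6 [425.4, 269.1, 519.2, 337.2] ((684.4820556640625, 159.76885986328125), (93.73863983154297, 68.521484375), 4.770754337310791)
0.55 [568.4, 0.0, 640.0, 123.4] ((747.0811157226562, 386.6334228515625), (61.870784759521484, 88.08354187011719), 2.328883171081543)
g 0.84 [424.3, 273.3, 523.4, 342.7]
g 0.81 [267.9, 180.8, 365.8, 249.6]
g 0.79 [569.5, 0.4, 640.0, 126.2]
g 0.56 [191.2, 404.9, 481.7, 480.0]
```

View pics/w1.png

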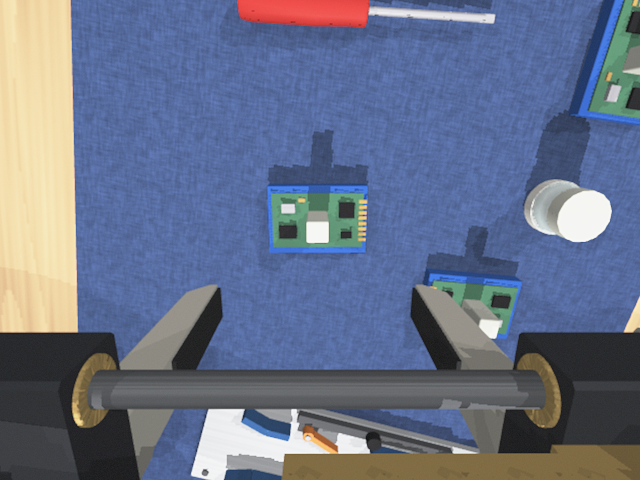

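Wrist view: the carrier is at (319,219), its contacts face right (+x), and the post top is at about (317,231).

```bash
python3 - <<'E'
from h import *
p=optics.camera_params('wrist')
im=cv2.imread('pics/w1.png')[180:260,265:375]
w=((im.min(2)>215)).astype(np.uint8);n,l,st,c=cv2.connectedComponentsWithStats(w)
for i in range(1,n):
    if st[i,4]>60: print(st[i],back(p,c[i]+[265,180],.056))
pt=optics.camera_params('top');im=cv2.imread('pics/top1.png')[245:282,258:292]
w=((im.min(2)>200)).astype(np.uint8);n,l,st,c=cv2.connectedComponentsWithStats(w)
for i in range(1,n): print(st[i],back(pt,c[i]+[258,245],.056))
E
```

```text
[17 25 12  8 96] [[0.50112834 0.23285663 0.056     ]]
[ 42  42  21  21 439] [[0.52734963 0.21799435 0.056     ]]
[12 15  6  5 22] [[0.52535138 0.21696642 0.056     ]]
```

>>> move_arm([
  {"dx": 0.001, "dy": 0.001, "dz": 0.0375, "ax": 0.0, "ay": 0.0, "az": 0.0, "jaw": 0.093},
  {"dx": 0.0, "dy": 0.0, "dz": 0.0375, "ax": 0.0, "ay": 0.0, "az": 0.0, "jaw": 0.093},
  {"dx": 0.0, "dy": 0.0, "dz": 0.0375, "ax": 0.0, "ay": 0.0, "az": 0.0, "jaw": 0.093},
  {"dx": 0.0, "dy": 0.0, "dz": 0.037, "ax": 0.0, "ay": 0.0, "az": 0.0, "jaw": 0.093},
  {"dx": 0.0, "dy": 0.0, "dz": 0.0, "ax": 0.0, "ay": 0.0, "az": 0.0, "jaw": 0.093},
])

```text
time_s: 2.83
position: [0.5215, 0.216, 0.0401]
orientation: [-0.003, 0.644, 0.765, -0.005]
force: [-1.1, -1.8, -0.9]
width: 0.093
gripper_force: 0.0
```

>>> move_arm([
  {"dx": 0.0, "dy": 0.0, "dz": 0.0, "ax": 0.0, "ay": 0.0, "az": 0.0, "jaw": 0.0},
  {"dx": 0.0, "dy": 0.0, "dz": 0.0, "ax": 0.0, "ay": 0.0, "az": 0.0, "jaw": 0.0},
  {"dx": 0.0, "dy": 0.0, "dz": 0.0, "ax": 0.0, "ay": 0.0, "az": 0.0, "jaw": 0.0},
  {"dx": 0.0, "dy": 0.0, "dz": 0.0, "ax": 0.0, "ay": 0.0, "az": 0.0, "jaw": 0.0},
  {"dx": 0.0, "dy": 0.0, "dz": 0.0, "ax": 0.0, "ay": 0.0, "az": 0.0, "jaw": 0.0},
])

```text
time_s: 3.25
position: [0.5289, 0.2184, 0.0505]
orientation: [0.001, 0.645, 0.765, 0.002]
force: [0.1, 0.1, 0.0]
width: 0.0644
gripper_force: 0.0
```

>>> move_arm([
  {"dx": 0.0, "dy": 0.0, "dz": 0.0, "ax": 0.0, "ay": 0.0, "az": 0.0, "jaw": 0.0},
  {"dx": 0.0, "dy": 0.0, "dz": 0.0, "ax": 0.0, "ay": 0.0, "az": 0.0, "jaw": 0.0},
  {"dx": 0.0, "dy": 0.0, "dz": 0.0, "ax": 0.0, "ay": 0.0, "az": 0.0, "jaw": 0.0},
  {"dx": 0.0, "dy": 0.0, "dz": 0.0, "ax": 0.0, "ay": 0.0, "az": 0.0, "jaw": 0.0},
  {"dx": 0.0, "dy": 0.0, "dz": 0.0, "ax": 0.0, "ay": 0.0, "az": 0.0, "jaw": 0.0},
])

```text
time_s: 3.67
position: [0.5271, 0.2178, 0.0479]
orientation: [-0.0, 0.645, 0.764, -0.0]
force: [0.3, 0.0, 0.7]
width: 0.0309
gripper_force: 0.0
```

>>> move_arm([
  {"dx": 0.0, "dy": 0.0, "dz": 0.002, "ax": 0.0, "ay": 0.0, "az": 0.0, "jaw": 0.0},
  {"dx": 0.0, "dy": 0.0, "dz": 0.0, "ax": 0.0, "ay": 0.0, "az": 0.0, "jaw": 0.0},
  {"dx": 0.0, "dy": 0.0, "dz": 0.0, "ax": 0.0, "ay": 0.0, "az": 0.0, "jaw": 0.0},
  {"dx": 0.0, "dy": 0.0, "dz": 0.0, "ax": 0.0, "ay": 0.0, "az": 0.0, "jaw": 0.0},
  {"dx": 0.0, "dy": 0.0, "dz": 0.0, "ax": 0.0, "ay": 0.0, "az": 0.0, "jaw": 0.0},
])

```text
time_s: 4.08
position: [0.5269, 0.2177, 0.0455]
orientation: [-0.0, 0.645, 0.764, -0.0]
force: [-0.2, 0.3, -2.1]
width: 0.0179
gripper_force: 30.0
```

>>> move_arm([
  {"dx": 0.0, "dy": 0.0, "dz": -0.01, "ax": 0.0, "ay": 0.0, "az": 0.0, "jaw": 0.0},
  {"dx": 0.0, "dy": 0.0, "dz": -0.02, "ax": 0.0, "ay": 0.0, "az": 0.0, "jaw": 0.0},
  {"dx": 0.0, "dy": 0.0, "dz": -0.02, "ax": 0.0, "ay": 0.0, "az": 0.0, "jaw": 0.0},
  {"dx": 0.0, "dy": 0.0, "dz": -0.02, "ax": 0.0, "ay": 0.0, "az": 0.0, "jaw": 0.0},
  {"dx": 0.0, "dy": 0.0, "dz": 0.0, "ax": 0.0, "ay": 0.0, "az": 0.0, "jaw": 0.0},
])

```text
time_s: 4.5
position: [0.5301, 0.2188, 0.1215]
orientation: [0.002, 0.645, 0.764, 0.003]
force: [1.1, -0.5, -0.9]
width: 0.0181
gripper_force: 30.0
```

```bash
python3 - <<'E'
from h import *
s=status.read_state();print({k:s[k] for k in ('time_s','position','orientation','force','torque','width','gripper_force')})
p=optics.camera_params('wrist');im=optics.capture('wrist');cv2.imwrite('pics/w2.png',im[...,::-1])
im=optics.capture('top');cv2.imwrite('pics/t2.png',im[...,::-1]);pt=optics.camera_params('top')
# dock: blue rails & plate, in top view unoccluded
g=im[160:320,325:420]
E

```

```text
{'time_s': 4.5, 'position': array([0.53014404, 0.21878083, 0.12149704]), 'orientation': array([0.00209721, 0.64468864, 0.76443533, 0.00328538]), 'force': array([ 1.14507522, -0.50646551, -0.85331317]), 'torque': array([-0.02258845, -0.01497411,  0.00912043]), 'width': 0.018119527085506335, 'gripper_force': 29.999338388442993}
```

View pics/w2.png

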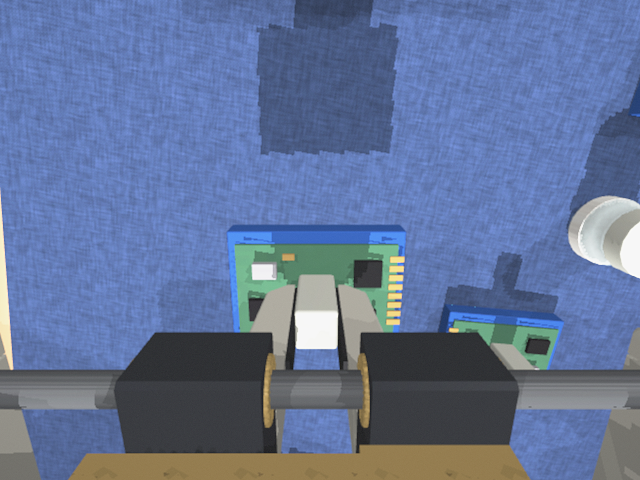

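Carrier is held square and level in the jaws (post at 317,315). Now to the dock apron.

>>> move_arm([
  {"dx": -0.015, "dy": -0.009, "dz": 0.0, "ax": 0.0, "ay": 0.0, "az": 0.0, "jaw": 0.0},
  {"dx": -0.025, "dy": -0.015, "dz": 0.0, "ax": 0.0, "ay": 0.0, "az": 0.0, "jaw": 0.0},
  {"dx": -0.03, "dy": -0.018, "dz": 0.0, "ax": 0.0, "ay": 0.0, "az": 0.0, "jaw": 0.0},
  {"dx": -0.03, "dy": -0.018, "dz": 0.0, "ax": 0.0, "ay": 0.0, "az": 0.0, "jaw": 0.0},
  {"dx": -0.03, "dy": -0.018, "dz": 0.0, "ax": 0.0, "ay": 0.0, "az": 0.0, "jaw": 0.0},
])

```text
time_s: 5.02
position: [0.4701, 0.0754, 0.1138]
orientation: [-0.001, 0.644, 0.765, -0.001]
force: [-0.1, -0.0, -2.2]
width: 0.0179
gripper_force: 30.0
```

>>> move_arm([
  {"dx": -0.03, "dy": -0.018, "dz": 0.0, "ax": 0.0, "ay": 0.0, "az": 0.0, "jaw": 0.0},
  {"dx": -0.03, "dy": -0.018, "dz": 0.0, "ax": 0.0, "ay": 0.0, "az": 0.0, "jaw": 0.0},
  {"dx": -0.025, "dy": -0.014, "dz": 0.0, "ax": 0.0, "ay": 0.0, "az": 0.0, "jaw": 0.0},
  {"dx": -0.0195, "dy": -0.01, "dz": 0.0, "ax": 0.0, "ay": 0.0, "az": 0.0, "jaw": 0.0},
  {"dx": -0.009, "dy": -0.006, "dz": 0.0, "ax": 0.0, "ay": 0.0, "az": 3.0, "jaw": 0.0},
])

```text
time_s: 5.43
position: [0.4243, -0.0485, 0.1141]
orientation: [-0.001, 0.665, 0.747, -0.001]
force: [0.2, -0.5, -1.8]
width: 0.018
gripper_force: 30.0
```

>>> move_arm([
  {"dx": 0.0, "dy": 0.0, "dz": 0.0, "ax": 0.0, "ay": 0.0, "az": 5.0, "jaw": 0.0},
  {"dx": 0.0, "dy": 0.0, "dz": 0.0, "ax": 0.0, "ay": 0.0, "az": 5.0, "jaw": 0.0},
  {"dx": 0.0, "dy": 0.0, "dz": 0.0, "ax": 0.0, "ay": 0.0, "az": 3.5, "jaw": 0.0},
  {"dx": 0.0, "dy": 0.0, "dz": 0.0, "ax": 0.0, "ay": 0.0, "az": 0.0, "jaw": 0.0},
  {"dx": 0.0, "dy": 0.0, "dz": 0.0, "ax": 0.0, "ay": 0.0, "az": 0.0, "jaw": 0.0},
])

```text
time_s: 5.85
position: [0.4254, -0.0463, 0.1146]
orientation: [-0.001, 0.747, 0.665, -0.001]
force: [-0.1, -0.3, -2.9]
width: 0.0179
gripper_force: 30.0
```

>>> move_arm([
  {"dx": 0.0, "dy": 0.0, "dz": 0.0, "ax": 0.0, "ay": 0.0, "az": 0.0, "jaw": 0.0},
  {"dx": 0.0, "dy": 0.0, "dz": 0.0, "ax": 0.0, "ay": 0.0, "az": 0.0, "jaw": 0.0},
  {"dx": 0.0, "dy": 0.0, "dz": 0.0, "ax": 0.0, "ay": 0.0, "az": 0.0, "jaw": 0.0},
  {"dx": 0.0, "dy": 0.0, "dz": 0.0, "ax": 0.0, "ay": 0.0, "az": 0.0, "jaw": 0.0},
  {"dx": 0.0, "dy": 0.0, "dz": 0.0, "ax": 0.0, "ay": 0.0, "az": 0.0, "jaw": 0.0},
])

```text
time_s: 6.27
position: [0.4264, -0.0464, 0.1159]
orientation: [0.0, 0.748, 0.664, -0.0]
force: [-0.1, -0.0, -1.6]
width: 0.0179
gripper_force: 30.0
```

```bash
python3 - <<'E'
from h import *
s=status.read_state();q=s['orientation'];print(s['time_s'],s['position'],q,'yaw',2*np.degrees(np.arctan2(q[2],q[1]))-90,s['force'],s['torque'])
p=optics.camera_params('wrist');np.save('pw3.npy',p,allow_pickle=True)
im=optics.capture('wrist')
f=240/np.tan(np.radians(p['vertical_fov'])/2)
a=np.radians(-7.03);R=np.array([[np.cos(a),-np.sin(a)],[np.sin(a),np.cos(a)]]);o=np.array([.5989,-.068])
v=im[...,::-1].copy()
def pr(x,y,z):
    X=np.r_[o+R@[x,y],z];c=p['R']@X+p['t'];return tuple(int(k) for k in (f*c[0]/c[2]+p['cx'],f*c[1]/c[2]+p['cy']))
for y in(.064,-.064): cv2.line(v,pr(-.16,y,.008),pr(.155,y,.008),(0,0,255),1)
for y in(.0335,-.0335):
  cv2.line(v,pr(-.093,y,.025),pr(.088,y,.025),(0,255,255),1)
cv2.line(v,pr(-.16,-.064,.008),pr(-.16,.064,.008),(0,0,255),1)
cv2.imwrite('pics/w3.png',v)
E

```

```text
6.2667 [ 0.42635294 -0.04641151  0.1159209 ] [ 5.37361308e-06  7.47544006e-01  6.64212285e-01 -1.33480497e-06] yaw -6.756155269080551 [-0.07801135 -0.0392177  -1.58876901] [-0.04626343  0.04020253  0.04727555]
```

View pics/w3.png

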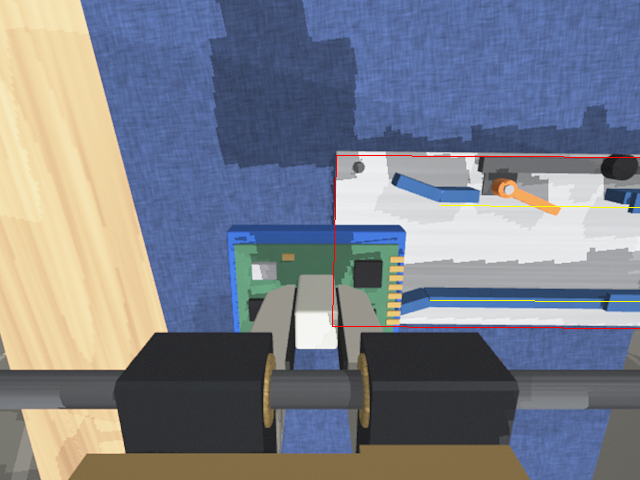

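```bash
python3 - <<'E'
from h import *
im=optics.capture('wrist');p=np.load('pw3.npy',allow_pickle=True).item()
cv2.imwrite('pics/w4.png',cv2.resize(im[140:340,390:640,::-1],(800,640))[:600])
a=np.radians(-7.03);R=np.array([[np.cos(a),-np.sin(a)],[np.sin(a),np.cos(a)]]);o=np.array([.5989,-.068])
def dk(px,z): return np.round(1000*(back(p,px,z)[:,:2]-o)@R,1)
for c in (350,390,450,465,560,580,600):
    col=im[140:340,c].astype(int); g=np.abs(np.diff(col,axis=0)).sum(1)
    r=[140+i for i in range(1,198) if g[i]>60 and g[i]>=g[i-1] and g[i]>=g[i+1]]
    print(c,[(k,dk([c,k+.5],.008)[0].tolist(),dk([c,k+.5],.025)[0].tolist()) for k in r])
E
```

```text
350 [(150, [-151.0, 67.0], [-152.5, 67.9]), (172, [-150.6, 52.6], [-152.1, 54.4]), (178, [-150.4, 48.5], [-152.0, 50.7]), (224, [-149.4, 16.3], [-151.0, 20.6]), (242, [-149.0, 3.1], [-150.6, 8.3]), (243, [-149.0, 2.3], [-150.6, 7.6]), (259, [-148.6, -9.8], [-150.3, -3.8])]
390 [(150, [-124.4, 67.2], [-127.7, 68.1]), (178, [-123.3, 48.7], [-126.6, 50.8]), (224, [-121.2, 16.5], [-124.7, 20.8]), (231, [-120.9, 11.4], [-124.4, 16.0]), (238, [-120.6, 6.2], [-124.1, 11.2]), (243, [-120.4, 2.5], [-123.9, 7.7]), (255, [-119.8, -6.6], [-123.4, -0.8]), (262, [-119.4, -11.9], [-123.1, -5.8]), (265, [-119.3, -14.3], [-122.9, -7.9]), (271, [-119.0, -18.9], [-122.7, -12.3]), (274, [-118.9, -21.3], [-122.5, -14.5]), (280, [-118.6, -26.1], [-122.2, -18.9]), (283, [-118.4, -28.4], [-122.1, -21.2]), (289, [-118.1, -33.3], [-121.8, -25.7]), (292, [-118.0, -35.7], [-121.7, -27.9]), (298, [-117.6, -40.6], [-121.4, -32.5]), (301, [-117.5, -43.1], [-121.2, -34.8]), (307, [-117.2, -48.0], [-120.9, -39.4]), (310, [-117.0, -50.5], [-120.8, -41.8]), (316, [-116.7, -55.6], [-120.5, -46.5]), (319, [-116.5, -58.1
[... 1155 characters left out ...]
-4.1, -24.3]), (297, [9.5, -39.1], [-2.7, -31.1]), (307, [11.1, -47.3], [-1.2, -38.8]), (324, [13.9, -61.7], [1.4, -52.2])]
580 [(153, [2.3, 65.9], [-9.5, 66.9]), (156, [2.7, 64.0], [-9.1, 65.1]), (172, [4.9, 53.4], [-7.0, 55.2]), (260, [18.3, -9.6], [5.4, -3.6]), (288, [22.9, -31.7], [9.8, -24.2]), (297, [24.5, -39.0], [11.2, -31.0]), (307, [26.2, -47.2], [12.8, -38.7]), (325, [29.4, -62.4], [15.8, -52.9])]
600 [(153, [15.6, 66.0], [3.0, 66.9]), (156, [16.1, 64.0], [3.4, 65.1]), (173, [18.6, 52.8], [5.7, 54.6]), (250, [31.0, -1.9], [17.3, 3.6]), (288, [37.8, -31.6], [23.6, -24.1]), (297, [39.4, -38.9], [25.2, -30.9]), (308, [41.5, -48.0], [27.1, -39.4]), (325, [44.8, -62.4], [30.1, -52.8])]
```

View pics/w4.png

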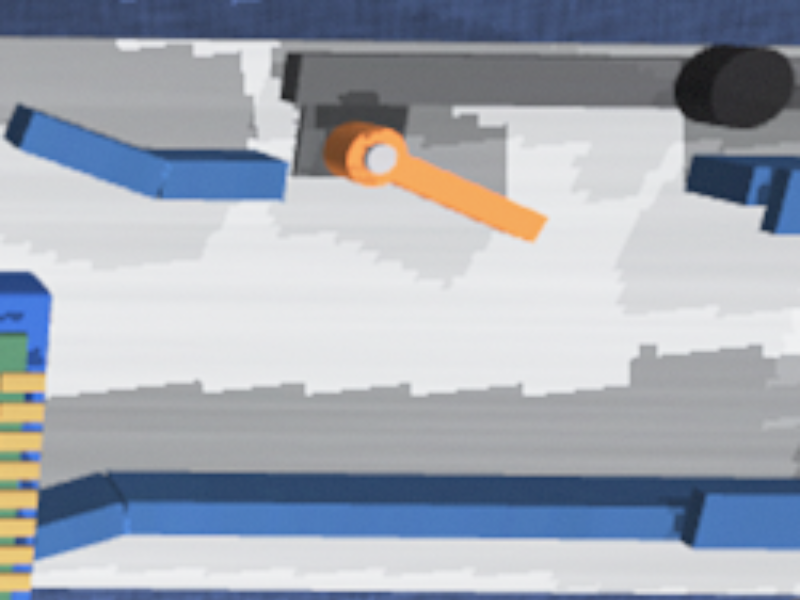

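The pawl is at (490–560, 180–210) and the rails are clear. The rails sit about 2 mm toward +y of the first estimate. I'll check the carrier's own offset in the same camera.

```bash
python3 - <<'E'
from h import *
s=status.read_state();p=np.load('pw3.npy',allow_pickle=True).item()
a=np.radians(-6.756);R=np.array([[np.cos(a),-np.sin(a)],[np.sin(a),np.cos(a)]]);o=s['position'][:2]
im=optics.capture('wrist')
def k(px,z):return np.round(1000*(back(p,px,z)[:,:2]-o)@R,1)
for c in (245,300,350,390):
    col=im[210:260,c].astype(int); g=np.abs(np.diff(col,axis=0)).sum(1)
    for i in range(1,48):
        if g[i]>40 and g[i]>=g[i-1] and g[i]>=g[i+1]: print(c,210+i,k([c,210+i+1],.0704),k([c,210+i+1],.0844))
for r in (235,262):
    row=im[r,210:420].astype(int); g=np.abs(np.diff(row,axis=0)).sum(1)
    print(r,[(210+i,k([210+i+1,r],.0844)[0].tolist()) for i in range(1,208) if g[i]>90 and g[i]>=g[i-1] and g[i]>=g[i+1]])
a=np.radians(-7.1);u=np.array([np.cos(a),np.sin(a)]);n=np.array([-u[1],u[0]]);oo=np.array([.5989,-.068])+.0022*n
d=s['position'][:2]-oo;print('dock',oo,'tcp in dock',d@u,d@n,s['position'])
E
```

```text
245 224 [[-37.2  31.4]] [[-34.4  34.9]]
245 231 [[-37.4  27.5]] [[-34.6  31.4]]
245 236 [[-37.5  24.7]] [[-34.7  28.8]]
245 239 [[-37.6  23.1]] [[-34.8  27.2]]
245 242 [[-37.7  21.4]] [[-34.9  25.6]]
245 244 [[-37.8  20.2]] [[-35.   24.6]]
300 224 [[-7.9 31.4]] [[-7.3 34.9]]
300 243 [[-8.  20.8]] [[-7.4 25.1]]
350 224 [[18.7 31.4]] [[17.4 35. ]]
350 240 [[18.9 22.5]] [[17.6 26.7]]
350 242 [[19.  21.4]] [[17.6 25.7]]
390 224 [[40.  31.4]] [[37.1 35. ]]
390 231 [[40.2 27.6]] [[37.3 31.4]]
390 238 [[40.4 23.7]] [[37.5 27.8]]
390 243 [[40.6 20.9]] [[37.7 25.2]]
390 255 [[41. 14.]] [[38.  18.8]]
235 [(405, [45.3, 29.9])]
262 [(353, [19.9, 15.6]), (382, [34.7, 15.6]), (403, [45.3, 15.6])]
dock [ 0.59917192 -0.06581687] tcp in dock -0.1738759673902536 -0.0021427308048117787 [ 0.4263644  -0.04645184  0.11596567]
```

>>> move_arm([
  {"dx": 0.002, "dy": 0.0, "dz": 0.015, "ax": 0.0, "ay": 0.0, "az": 0.3, "jaw": 0.0},
  {"dx": 0.0, "dy": 0.0, "dz": 0.018, "ax": 0.0, "ay": 0.0, "az": 0.0, "jaw": 0.0},
  {"dx": 0.0, "dy": 0.0, "dz": 0.015, "ax": 0.0, "ay": 0.0, "az": 0.0, "jaw": 0.0},
  {"dx": 0.0, "dy": 0.0, "dz": 0.008, "ax": 0.0, "ay": 0.0, "az": 0.0, "jaw": 0.0},
  {"dx": 0.0, "dy": 0.0, "dz": 0.003, "ax": 0.0, "ay": 0.0, "az": 0.0, "jaw": 0.0},
])

```text
time_s: 6.83
position: [0.4254, -0.0442, 0.0555]
orientation: [-0.001, 0.749, 0.662, -0.001]
force: [-0.7, 1.7, -1.6]
width: 0.0179
gripper_force: 30.0
```

>>> move_arm([
  {"dx": 0.0, "dy": 0.0, "dz": 0.001, "ax": 0.0, "ay": 0.0, "az": 0.0, "jaw": 0.0},
  {"dx": 0.0, "dy": 0.0, "dz": 0.0, "ax": 0.0, "ay": 0.0, "az": 0.0, "jaw": 0.0},
  {"dx": 0.0, "dy": 0.0, "dz": 0.0, "ax": 0.0, "ay": 0.0, "az": 0.0, "jaw": 0.0},
  {"dx": 0.0, "dy": 0.0, "dz": 0.001, "ax": 0.0, "ay": 0.0, "az": 0.0, "jaw": 0.0},
  {"dx": 0.0, "dy": 0.0, "dz": 0.0, "ax": 0.0, "ay": 0.0, "az": 0.0, "jaw": 0.0},
])

```text
time_s: 7.25
position: [0.4271, -0.0446, 0.0555]
orientation: [0.0, 0.749, 0.662, 0.0]
force: [-0.7, -0.2, -1.6]
width: 0.0178
gripper_force: 30.0
```

>>> move_arm([
  {"dx": 0.0, "dy": 0.0, "dz": 0.0005, "ax": 0.0, "ay": 0.0, "az": 0.0, "jaw": 0.0},
  {"dx": 0.0, "dy": 0.0, "dz": 0.0, "ax": 0.0, "ay": 0.0, "az": 0.0, "jaw": 0.0},
  {"dx": 0.0, "dy": 0.0, "dz": 0.0, "ax": 0.0, "ay": 0.0, "az": 0.0, "jaw": 0.0},
  {"dx": 0.0, "dy": 0.0, "dz": 0.0005, "ax": 0.0, "ay": 0.0, "az": 0.0, "jaw": 0.0},
  {"dx": 0.0, "dy": 0.0, "dz": 0.0, "ax": 0.0, "ay": 0.0, "az": 0.0, "jaw": 0.0},
])

```text
time_s: 7.67
position: [0.4265, -0.0445, 0.0539]
orientation: [-0.0, 0.749, 0.662, -0.0]
force: [-0.4, -0.4, -1.8]
width: 0.0174
gripper_force: 30.0
```

>>> move_arm([
  {"dx": 0.0, "dy": 0.003, "dz": 0.0005, "ax": 0.0, "ay": 0.0, "az": 0.0, "jaw": 0.0},
  {"dx": 0.0, "dy": 0.006, "dz": 0.0, "ax": 0.0, "ay": 0.0, "az": 0.0, "jaw": 0.0},
  {"dx": 0.0, "dy": 0.008, "dz": 0.0, "ax": 0.0, "ay": 0.0, "az": 0.0, "jaw": 0.0},
  {"dx": 0.0, "dy": 0.008, "dz": 0.0, "ax": 0.0, "ay": 0.0, "az": 0.0, "jaw": 0.0},
  {"dx": 0.0, "dy": 0.005, "dz": 0.0, "ax": 0.0, "ay": 0.0, "az": 0.0, "jaw": 0.0},
])

```text
time_s: 8.08
position: [0.4578, -0.0484, 0.0536]
orientation: [0.0, 0.75, 0.662, 0.0]
force: [0.0, 0.6, -1.1]
width: 0.0177
gripper_force: 30.0
```

>>> move_arm([
  {"dx": 0.0, "dy": 0.005, "dz": 0.0, "ax": 0.0, "ay": 0.0, "az": 0.0, "jaw": 0.0},
  {"dx": 0.0, "dy": 0.005, "dz": 0.0, "ax": 0.0, "ay": 0.0, "az": 0.0, "jaw": 0.0},
  {"dx": 0.0, "dy": 0.005, "dz": 0.0, "ax": 0.0, "ay": 0.0, "az": 0.0, "jaw": 0.0},
  {"dx": 0.0, "dy": 0.005, "dz": 0.0, "ax": 0.0, "ay": 0.0, "az": 0.0, "jaw": 0.0},
  {"dx": 0.0, "dy": 0.0, "dz": 0.0, "ax": 0.0, "ay": 0.0, "az": 0.0, "jaw": 0.0},
])

```text
time_s: 8.5
position: [0.4772, -0.0508, 0.0536]
orientation: [0.0, 0.749, 0.662, 0.0]
force: [0.2, 0.4, -1.9]
width: 0.0177
gripper_force: 30.0
```

```bash
cat >> h.py <<'E'
a=np.radians(-7.1);u=np.array([np.cos(a),np.sin(a)]);n=np.array([-u[1],u[0]]);oo=np.array([.5989,-.068])+.0020*n
def rep():
    s=status.read_state();q=s['orientation'];d=(s['position'][:2]-oo)*1000;F=s['force']
    print('t%.2f dock x %.1f y %.1f z %.1f yaw %.2f | Fx %.1f Fy %.1f Fz %.1f T'%(s['time_s'],d@u,d@n,s['position'][2]*1000,2*np.degrees(np.arctan2(q[2],q[1]))-90+7.1,F[:2]@u,F[:2]@n,F[2]),s['torque'].round(2),'w %.4f'%s['width'])
E
python3 -c "from h import *;rep()"
```

```text
t8.50 dock x -122.9 y -0.0 z 53.6 yaw 0.01 | Fx 0.1 Fy 0.4 Fz -1.9 T [-0.13  0.06 -0.03] w 0.0177
```

>>> move_arm([
  {"dx": 0.0, "dy": 0.005, "dz": 0.0, "ax": 0.0, "ay": 0.0, "az": 0.0, "jaw": 0.0},
  {"dx": 0.0, "dy": 0.006, "dz": 0.0, "ax": 0.0, "ay": 0.0, "az": 0.0, "jaw": 0.0},
  {"dx": 0.0, "dy": 0.006, "dz": 0.0, "ax": 0.0, "ay": 0.0, "az": 0.0, "jaw": 0.0},
  {"dx": 0.0, "dy": 0.005, "dz": 0.0, "ax": 0.0, "ay": 0.0, "az": 0.0, "jaw": 0.0},
  {"dx": 0.0, "dy": 0.003, "dz": 0.0, "ax": 0.0, "ay": 0.0, "az": 0.0, "jaw": 0.0},
])

```text
time_s: 8.92
position: [0.5017, -0.0538, 0.0534]
orientation: [0.0, 0.749, 0.662, 0.0]
force: [0.0, 0.4, -0.7]
width: 0.0176
gripper_force: 30.0
```

>>> move_arm([
  {"dx": 0.0, "dy": 0.003, "dz": 0.0, "ax": 0.0, "ay": 0.0, "az": 0.0, "jaw": 0.0},
  {"dx": 0.0, "dy": 0.003, "dz": 0.0, "ax": 0.0, "ay": 0.0, "az": 0.0, "jaw": 0.0},
  {"dx": 0.0, "dy": 0.003, "dz": 0.0, "ax": 0.0, "ay": 0.0, "az": 0.0, "jaw": 0.0},
  {"dx": 0.0, "dy": 0.003, "dz": 0.0, "ax": 0.0, "ay": 0.0, "az": 0.0, "jaw": 0.0},
  {"dx": 0.0, "dy": 0.003, "dz": 0.0, "ax": 0.0, "ay": 0.0, "az": 0.0, "jaw": 0.0},
])

```text
time_s: 9.33
position: [0.5161, -0.0556, 0.0534]
orientation: [-0.0, 0.749, 0.662, -0.0]
force: [0.3, 0.4, 0.4]
width: 0.0175
gripper_force: 30.0
```

>>> move_arm([
  {"dx": 0.0, "dy": 0.003, "dz": 0.0, "ax": 0.0, "ay": 0.0, "az": 0.0, "jaw": 0.0},
  {"dx": 0.0, "dy": 0.003, "dz": 0.0, "ax": 0.0, "ay": 0.0, "az": 0.0, "jaw": 0.0},
  {"dx": 0.0, "dy": 0.003, "dz": 0.0, "ax": 0.0, "ay": 0.0, "az": 0.0, "jaw": 0.0},
  {"dx": 0.0, "dy": 0.003, "dz": 0.0, "ax": 0.0, "ay": 0.0, "az": 0.0, "jaw": 0.0},
  {"dx": 0.0, "dy": 0.003, "dz": 0.0, "ax": 0.0, "ay": 0.0, "az": 0.0, "jaw": 0.0},
])

```text
time_s: 9.75
position: [0.5298, -0.0582, 0.0535]
orientation: [-0.001, 0.749, 0.662, -0.001]
force: [-8.5, -4.1, 7.0]
width: 0.0176
gripper_force: 30.0
```

```bash
python3 -c "from h import *;rep()"
```

```text
t9.75 dock x -69.8 y -0.8 z 53.5 yaw 0.02 | Fx -7.9 Fy -5.1 Fz 7.0 T [-0.69  1.53 -0.02] w 0.0176
```

>>> move_arm([
  {"dx": 0.0, "dy": 0.002, "dz": -0.0005, "ax": 0.0, "ay": 0.0, "az": 0.0, "jaw": 0.0},
  {"dx": 0.0, "dy": 0.002, "dz": 0.0, "ax": 0.0, "ay": 0.0, "az": 0.0, "jaw": 0.0},
  {"dx": 0.0, "dy": 0.002, "dz": 0.0, "ax": 0.0, "ay": 0.0, "az": 0.0, "jaw": 0.0},
])

```text
time_s: 10.0
position: [0.5355, -0.059, 0.0536]
orientation: [-0.001, 0.75, 0.662, -0.002]
force: [-7.7, -4.4, 3.9]
width: 0.0178
gripper_force: 30.0
```

```bash
python3 -c "
from h import *;rep()
im=optics.capture('wrist');cv2.imwrite('pics/w5.png',im[...,::-1]);rep()"
```

```text
t10.00 dock x -64.0 y -0.9 z 53.6 yaw 0.00 | Fx -7.1 Fy -5.3 Fz 3.9 T [-0.76  1.27 -0.07] w 0.0178
t10.05 dock x -63.5 y -0.9 z 53.6 yaw 0.00 | Fx -4.4 Fy -4.8 Fz -0.0 T [-1.    0.95 -0.06] w 0.0176
```

View pics/w5.png

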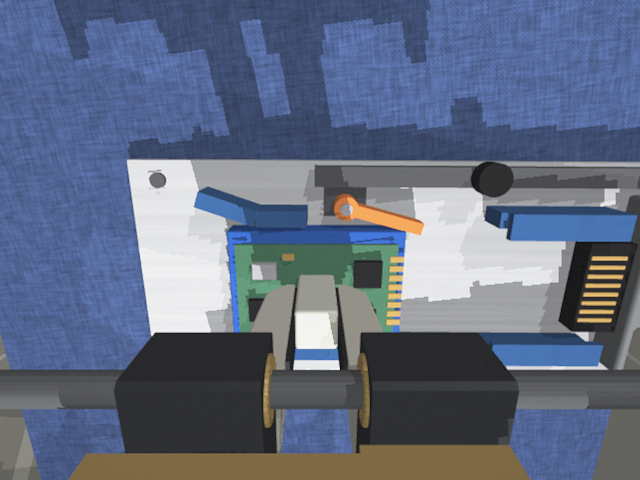

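The pawl is pushed aside, its tip at (422,228); the block face is at about (565–577, 243–328).

```bash
python3 - <<'E'
from h import *
p=optics.camera_params('wrist')
def dk(px,z): return ((back(p,px,z)[:,:2]-oo)*1000@np.c_[u,n]).round(1)
for z in(.018,.022,.026): print(z,'tip',dk([422,231],z)[0],'front',dk([405,235],z)[0])
for z,q in((.008,[563,326]),(.012,[563,326]),(.022,[577,243]),(.026,[577,243])): print('block',z,dk(q,z)[0])
rep()
E
```

```text
0.018 tip [-9.4 29.9] front [-17.8  27.7]
0.022 tip [-10.5  31. ] front [-18.8  28.9]
0.026 tip [-11.7  32. ] front [-19.8  30. ]
block 0.008 [ 79.7 -29.6]
block 0.012 [ 76.8 -27.3]
block 0.022 [67.3 24.8]
block 0.026 [64.4 26.1]
t10.05 dock x -63.5 y -0.9 z 53.6 yaw 0.00 | Fx -4.4 Fy -4.8 Fz -0.0 T [-1.    0.95 -0.06] w 0.0176
```

>>> move_arm([
  {"dx": 0.0, "dy": 0.003, "dz": 0.0, "ax": 0.0, "ay": 0.0, "az": 0.0, "jaw": 0.0},
  {"dx": 0.0, "dy": 0.003, "dz": 0.0, "ax": 0.0, "ay": 0.0, "az": 0.0, "jaw": 0.0},
  {"dx": 0.0, "dy": 0.003, "dz": 0.0, "ax": 0.0, "ay": 0.0, "az": 0.0, "jaw": 0.0},
  {"dx": 0.0, "dy": 0.003, "dz": 0.0, "ax": 0.0, "ay": 0.0, "az": 0.0, "jaw": 0.0},
  {"dx": 0.0, "dy": 0.003, "dz": 0.0, "ax": 0.0, "ay": 0.0, "az": 0.0, "jaw": 0.0},
])

```text
time_s: 10.47
position: [0.5509, -0.061, 0.0535]
orientation: [-0.0, 0.75, 0.662, -0.001]
force: [-5.2, -5.1, 0.2]
width: 0.0178
gripper_force: 30.0
```

```bash
python3 -c "from h import *;rep()"
```

```text
t10.47 dock x -48.5 y -0.9 z 53.5 yaw -0.00 | Fx -4.5 Fy -5.7 Fz 0.2 T [-0.91  0.84 -0.1 ] w 0.0178
```

>>> move_arm([
  {"dx": 0.0, "dy": 0.004, "dz": 0.0, "ax": 0.0, "ay": 0.0, "az": 0.0, "jaw": 0.0},
  {"dx": 0.0, "dy": 0.004, "dz": 0.0, "ax": 0.0, "ay": 0.0, "az": 0.0, "jaw": 0.0},
  {"dx": 0.0, "dy": 0.004, "dz": 0.0, "ax": 0.0, "ay": 0.0, "az": 0.0, "jaw": 0.0},
  {"dx": 0.0, "dy": 0.004, "dz": 0.0, "ax": 0.0, "ay": 0.0, "az": 0.0, "jaw": 0.0},
  {"dx": 0.0, "dy": 0.004, "dz": 0.0, "ax": 0.0, "ay": 0.0, "az": 0.0, "jaw": 0.0},
])

```text
time_s: 10.88
position: [0.5709, -0.0635, 0.0536]
orientation: [-0.0, 0.75, 0.662, -0.001]
force: [-4.1, -5.0, 0.3]
width: 0.0176
gripper_force: 30.0
```

>>> move_arm([
  {"dx": 0.0, "dy": 0.004, "dz": 0.0, "ax": 0.0, "ay": 0.0, "az": 0.0, "jaw": 0.0},
  {"dx": 0.0, "dy": 0.004, "dz": 0.0, "ax": 0.0, "ay": 0.0, "az": 0.0, "jaw": 0.0},
  {"dx": 0.0, "dy": 0.003, "dz": 0.0, "ax": 0.0, "ay": 0.0, "az": 0.0, "jaw": 0.0},
  {"dx": 0.0, "dy": 0.003, "dz": 0.0, "ax": 0.0, "ay": 0.0, "az": 0.0, "jaw": 0.0},
  {"dx": 0.0, "dy": 0.003, "dz": 0.0, "ax": 0.0, "ay": 0.0, "az": 0.0, "jaw": 0.0},
])

```text
time_s: 11.3
position: [0.5877, -0.0656, 0.0535]
orientation: [-0.0, 0.749, 0.662, -0.001]
force: [-4.0, -4.7, 1.0]
width: 0.0176
gripper_force: 30.0
```

```bash
python3 -c "from h import *;rep()"
```

```text
t11.30 dock x -11.4 y -1.0 z 53.5 yaw 0.01 | Fx -3.4 Fy -5.2 Fz 1.0 T [-0.92  0.9   0.13] w 0.0176
```

>>> move_arm([
  {"dx": 0.0, "dy": 0.003, "dz": 0.0, "ax": 0.0, "ay": 0.0, "az": 0.0, "jaw": 0.0},
  {"dx": 0.0, "dy": 0.003, "dz": 0.0, "ax": 0.0, "ay": 0.0, "az": 0.0, "jaw": 0.0},
  {"dx": 0.0, "dy": 0.003, "dz": 0.0, "ax": 0.0, "ay": 0.0, "az": 0.0, "jaw": 0.0},
  {"dx": 0.0, "dy": 0.003, "dz": 0.0, "ax": 0.0, "ay": 0.0, "az": 0.0, "jaw": 0.0},
  {"dx": 0.0, "dy": 0.003, "dz": 0.0, "ax": 0.0, "ay": 0.0, "az": 0.0, "jaw": 0.0},
])

```text
time_s: 11.72
position: [0.6026, -0.0675, 0.0536]
orientation: [-0.0, 0.749, 0.662, -0.001]
force: [-4.0, -4.4, 0.9]
width: 0.018
gripper_force: 30.0
```

>>> move_arm([
  {"dx": 0.0, "dy": 0.003, "dz": 0.0, "ax": 0.0, "ay": 0.0, "az": 0.0, "jaw": 0.0},
  {"dx": 0.0, "dy": 0.003, "dz": 0.0, "ax": 0.0, "ay": 0.0, "az": 0.0, "jaw": 0.0},
  {"dx": 0.0, "dy": 0.002, "dz": 0.0, "ax": 0.0, "ay": 0.0, "az": 0.0, "jaw": 0.0},
  {"dx": 0.0, "dy": 0.002, "dz": 0.0, "ax": 0.0, "ay": 0.0, "az": 0.0, "jaw": 0.0},
  {"dx": 0.0, "dy": 0.001, "dz": 0.0, "ax": 0.0, "ay": 0.0, "az": 0.0, "jaw": 0.0},
])

```text
time_s: 12.13
position: [0.6136, -0.0689, 0.0536]
orientation: [-0.0, 0.749, 0.662, -0.001]
force: [-3.9, -3.7, 2.4]
width: 0.0178
gripper_force: 30.0
```

```bash
python3 - <<'E'
from h import *
rep();p=optics.camera_params('wrist');im=optics.capture('wrist');rep()
cv2.imwrite('pics/w6.png',cv2.resize(im[180:360,380:560,::-1],(600,600)))
E
```

```text
t12.13 dock x 14.7 y -1.1 z 53.6 yaw 0.01 | Fx -3.4 Fy -4.2 Fz 2.4 T [-0.86  0.85  0.24] w 0.0178
t12.18 dock x 14.8 y -1.1 z 53.6 yaw 0.01 | Fx -2.9 Fy -5.2 Fz -0.1 T [-0.95  0.65  0.18] w 0.0179
```

View pics/w6.png

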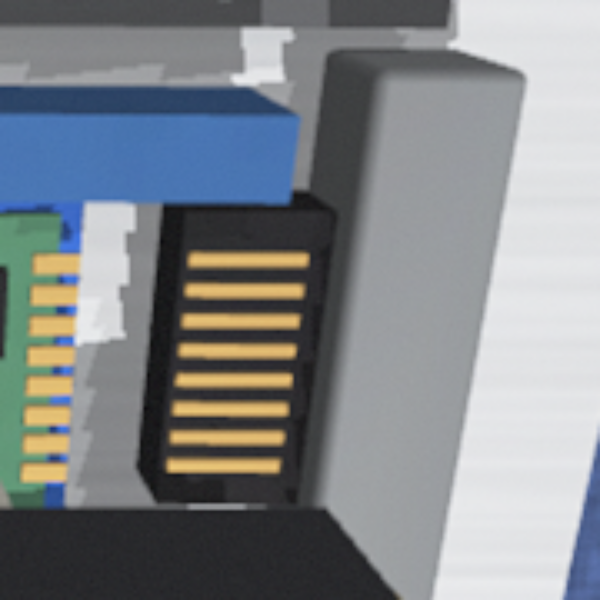

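Gap from the carrier front to the block face is about 15 mm, with the pawl unit offset about −9 mm. First touch is expected at TCP x≈30 and the click at about 34.

>>> move_arm([
  {"dx": 0.0, "dy": 0.002, "dz": 0.0, "ax": 0.0, "ay": 0.0, "az": 0.0, "jaw": 0.0},
  {"dx": 0.0, "dy": 0.002, "dz": 0.0, "ax": 0.0, "ay": 0.0, "az": 0.0, "jaw": 0.0},
  {"dx": 0.0, "dy": 0.002, "dz": 0.0, "ax": 0.0, "ay": 0.0, "az": 0.0, "jaw": 0.0},
  {"dx": 0.0, "dy": 0.002, "dz": 0.0, "ax": 0.0, "ay": 0.0, "az": 0.0, "jaw": 0.0},
  {"dx": 0.0, "dy": 0.001, "dz": 0.0, "ax": 0.0, "ay": 0.0, "az": 0.0, "jaw": 0.0},
])

```text
time_s: 12.6
position: [0.6225, -0.07, 0.0535]
orientation: [-0.0, 0.749, 0.662, -0.001]
force: [-4.4, -3.9, 1.2]
width: 0.0177
gripper_force: 30.0
```

>>> move_arm([
  {"dx": 0.0, "dy": 0.001, "dz": 0.0, "ax": 0.0, "ay": 0.0, "az": 0.0, "jaw": 0.0},
  {"dx": 0.0, "dy": 0.001, "dz": 0.0, "ax": 0.0, "ay": 0.0, "az": 0.0, "jaw": 0.0},
  {"dx": 0.0, "dy": 0.001, "dz": 0.0, "ax": 0.0, "ay": 0.0, "az": 0.0, "jaw": 0.0},
])

```text
time_s: 12.85
position: [0.6253, -0.0703, 0.0536]
orientation: [-0.0, 0.749, 0.662, -0.001]
force: [-4.8, -4.4, 2.3]
width: 0.0178
gripper_force: 30.0
```

```bash
python3 -c "from h import *;rep()"
```

```text
t12.85 dock x 26.5 y -1.1 z 53.6 yaw 0.02 | Fx -4.2 Fy -5.0 Fz 2.3 T [-0.86  0.84  0.3 ] w 0.0178
```

>>> move_arm([
  {"dx": 0.0, "dy": 0.001, "dz": 0.0, "ax": 0.0, "ay": 0.0, "az": 0.0, "jaw": 0.0},
  {"dx": 0.0, "dy": 0.001, "dz": 0.0, "ax": 0.0, "ay": 0.0, "az": 0.0, "jaw": 0.0},
])

```text
time_s: 13.02
position: [0.6273, -0.0706, 0.0536]
orientation: [-0.0, 0.749, 0.662, -0.001]
force: [-3.2, -4.3, 1.0]
width: 0.0181
gripper_force: 30.1
```

>>> move_arm([
  {"dx": 0.0, "dy": 0.001, "dz": 0.0, "ax": 0.0, "ay": 0.0, "az": 0.0, "jaw": 0.0},
])

```text
time_s: 13.1
position: [0.6283, -0.0707, 0.0536]
orientation: [-0.0, 0.749, 0.662, -0.001]
force: [-3.8, -4.8, -0.0]
width: 0.018
gripper_force: 30.0
```

>>> move_arm([
  {"dx": 0.0, "dy": 0.001, "dz": 0.0, "ax": 0.0, "ay": 0.0, "az": 0.0, "jaw": 0.0},
])

```text
time_s: 13.18
position: [0.6289, -0.0708, 0.0536]
orientation: [-0.0, 0.749, 0.662, -0.001]
force: [-7.8, -4.2, 3.6]
width: 0.0181
gripper_force: 30.0
```

>>> move_arm([
  {"dx": 0.0, "dy": 0.001, "dz": 0.0, "ax": 0.0, "ay": 0.0, "az": 0.0, "jaw": 0.0},
])

```text
time_s: 13.27
position: [0.6297, -0.0709, 0.0536]
orientation: [-0.001, 0.749, 0.662, -0.002]
force: [-8.5, -3.8, 4.8]
width: 0.0177
gripper_force: 30.0
```

```bash
python3 -c "from h import *;rep()"
```

```text
t13.27 dock x 31.0 y -1.0 z 53.6 yaw 0.02 | Fx -8.0 Fy -4.8 Fz 4.8 T [-0.74  1.55  0.21] w 0.0177
```

>>> move_arm([
  {"dx": 0.0, "dy": 0.0005, "dz": 0.0, "ax": 0.0, "ay": 0.0, "az": 0.0, "jaw": 0.0},
  {"dx": 0.0, "dy": 0.0005, "dz": 0.0, "ax": 0.0, "ay": 0.0, "az": 0.0, "jaw": 0.0},
])

```text
time_s: 13.43
position: [0.6305, -0.0709, 0.0536]
orientation: [-0.001, 0.749, 0.662, -0.002]
force: [-9.2, -4.6, 5.7]
width: 0.0179
gripper_force: 30.0
```

>>> move_arm([
  {"dx": 0.0, "dy": 0.0005, "dz": 0.0, "ax": 0.0, "ay": 0.0, "az": 0.0, "jaw": 0.0},
  {"dx": 0.0, "dy": 0.0005, "dz": 0.0, "ax": 0.0, "ay": 0.0, "az": 0.0, "jaw": 0.0},
])

```text
time_s: 13.6
position: [0.6313, -0.071, 0.0536]
orientation: [-0.001, 0.749, 0.662, -0.002]
force: [-11.4, -3.0, 7.2]
width: 0.0175
gripper_force: 30.0
```

>>> move_arm([
  {"dx": 0.0, "dy": 0.0005, "dz": 0.0, "ax": 0.0, "ay": 0.0, "az": 0.0, "jaw": 0.0},
])

```text
time_s: 13.68
position: [0.6317, -0.0711, 0.0536]
orientation: [-0.001, 0.749, 0.662, -0.002]
force: [-11.4, -3.6, 6.6]
width: 0.0177
gripper_force: 30.0
```

>>> move_arm([
  {"dx": 0.0, "dy": 0.0005, "dz": 0.0, "ax": 0.0, "ay": 0.0, "az": 0.0, "jaw": 0.0},
])

```text
time_s: 13.77
position: [0.6321, -0.0711, 0.0536]
orientation: [-0.001, 0.749, 0.662, -0.002]
force: [-12.2, -3.4, 6.3]
width: 0.0175
gripper_force: 30.0
```

```bash
python3 -c "from h import *;rep()"
```

```text
t13.77 dock x 33.3 y -1.0 z 53.6 yaw 0.01 | Fx -11.7 Fy -4.9 Fz 6.3 T [-0.7   2.16  0.26] w 0.0175
```

>>> move_arm([
  {"dx": 0.0, "dy": 0.0005, "dz": 0.0, "ax": 0.0, "ay": 0.0, "az": 0.0, "jaw": 0.0},
])

```text
time_s: 13.85
position: [0.6325, -0.0712, 0.0536]
orientation: [-0.001, 0.749, 0.662, -0.002]
force: [-12.0, -3.6, 7.8]
width: 0.0179
gripper_force: 30.0
```

>>> move_arm([
  {"dx": 0.0, "dy": 0.0005, "dz": 0.0, "ax": 0.0, "ay": 0.0, "az": 0.0, "jaw": 0.0},
])

```text
time_s: 13.93
position: [0.6332, -0.0709, 0.0536]
orientation: [-0.001, 0.75, 0.662, -0.002]
force: [-9.6, -2.9, 6.2]
width: 0.0176
gripper_force: 30.0
```

```bash
python3 -c "from h import *;rep()"
```

```text
t13.93 dock x 34.4 y -0.6 z 53.6 yaw -0.00 | Fx -9.2 Fy -4.1 Fz 6.2 T [-0.52  1.79 -0.15] w 0.0176
```

>>> move_arm([
  {"dx": 0.0, "dy": 0.0, "dz": 0.0, "ax": 0.0, "ay": 0.0, "az": 0.0, "jaw": 0.0},
  {"dx": 0.0, "dy": 0.0, "dz": 0.0, "ax": 0.0, "ay": 0.0, "az": 0.0, "jaw": 0.0},
])

```text
time_s: 14.1
position: [0.6333, -0.0709, 0.0536]
orientation: [-0.001, 0.75, 0.662, -0.002]
force: [-9.4, -1.4, 7.1]
width: 0.018
gripper_force: 30.0
```

```bash
python3 - <<'E'
from h import *
rep();im=optics.capture('wrist');cv2.imwrite('pics/w7.png',im[170:360,180:480,::-1]);cv2.imwrite('pics/w7.png',cv2.resize(cv2.imread('pics/w7.png'),(800,507)));rep()
E
```

```text
t14.10 dock x 34.5 y -0.7 z 53.6 yaw -0.01 | Fx -9.1 Fy -2.5 Fz 7.1 T [-0.37  1.75 -0.17] w 0.0180
t14.15 dock x 34.5 y -0.6 z 53.6 yaw -0.01 | Fx -10.5 Fy -2.5 Fz 5.8 T [-0.37  1.78 -0.14] w 0.0179
```

View pics/w7.png

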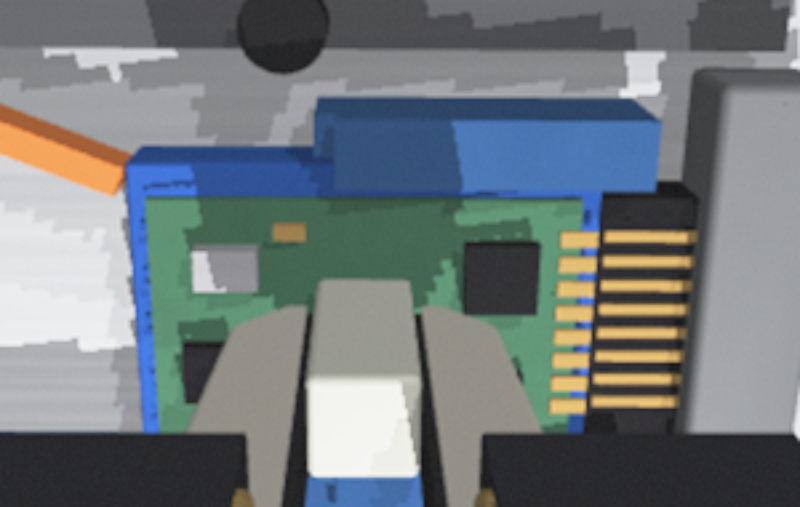

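The pawl tip at (122,190) now stands behind the carrier's rear corner. One small nudge for certainty, then back off slightly and see whether it holds.

>>> move_arm([
  {"dx": 0.0, "dy": 0.0004, "dz": 0.0, "ax": 0.0, "ay": 0.0, "az": 0.0, "jaw": 0.0},
  {"dx": 0.0, "dy": 0.0, "dz": 0.0, "ax": 0.0, "ay": 0.0, "az": 0.0, "jaw": 0.0},
])

```text
time_s: 14.32
position: [0.6336, -0.071, 0.0536]
orientation: [-0.001, 0.75, 0.662, -0.002]
force: [-9.9, -2.9, 5.8]
width: 0.0178
gripper_force: 30.0
```

```bash
python3 -c "from h import *;rep()"
```

```text
t14.32 dock x 34.8 y -0.6 z 53.6 yaw -0.01 | Fx -9.4 Fy -4.1 Fz 5.8 T [-0.35  1.81 -0.15] w 0.0178
```

>>> move_arm([
  {"dx": 0.0, "dy": -0.0005, "dz": 0.0, "ax": 0.0, "ay": 0.0, "az": 0.0, "jaw": 0.0},
  {"dx": 0.0, "dy": -0.0005, "dz": 0.0, "ax": 0.0, "ay": 0.0, "az": 0.0, "jaw": 0.0},
  {"dx": 0.0, "dy": -0.0005, "dz": 0.0, "ax": 0.0, "ay": 0.0, "az": 0.0, "jaw": 0.0},
  {"dx": 0.0, "dy": 0.0, "dz": 0.0, "ax": 0.0, "ay": 0.0, "az": 0.0, "jaw": 0.0},
])

```text
time_s: 14.65
position: [0.6328, -0.0708, 0.0536]
orientation: [-0.001, 0.75, 0.662, -0.001]
force: [-6.0, -2.5, 3.0]
width: 0.018
gripper_force: 30.0
```

```bash
python3 -c "from h import *;rep()"
```

```text
t14.65 dock x 34.0 y -0.6 z 53.6 yaw -0.01 | Fx -5.7 Fy -3.2 Fz 3.0 T [-0.45  1.11 -0.14] w 0.0180
```

>>> move_arm([
  {"dx": 0.0, "dy": -0.0005, "dz": 0.0, "ax": 0.0, "ay": 0.0, "az": 0.0, "jaw": 0.0},
  {"dx": 0.0, "dy": -0.0005, "dz": 0.0, "ax": 0.0, "ay": 0.0, "az": 0.0, "jaw": 0.0},
  {"dx": 0.0, "dy": -0.0005, "dz": 0.0, "ax": 0.0, "ay": 0.0, "az": 0.0, "jaw": 0.0},
  {"dx": 0.0, "dy": 0.0, "dz": 0.0, "ax": 0.0, "ay": 0.0, "az": 0.0, "jaw": 0.0},
])

```text
time_s: 14.98
position: [0.6321, -0.0707, 0.0535]
orientation: [-0.0, 0.75, 0.662, -0.001]
force: [-1.7, -4.6, -2.4]
width: 0.0181
gripper_force: 30.0
```

```bash
python3 -c "from h import *;rep()"
```

```text
t14.98 dock x 33.2 y -0.5 z 53.5 yaw -0.01 | Fx -1.2 Fy -4.8 Fz -2.4 T [-0.81  0.64 -0.23] w 0.0181
```

The pawl carries the block load. Release and retreat upward.

>>> move_arm([
  {"dx": 0.0, "dy": 0.0, "dz": 0.0, "ax": 0.0, "ay": 0.0, "az": 0.0, "jaw": 0.024},
  {"dx": 0.0, "dy": 0.0, "dz": 0.0, "ax": 0.0, "ay": 0.0, "az": 0.0, "jaw": 0.035},
  {"dx": 0.0, "dy": 0.0, "dz": 0.0, "ax": 0.0, "ay": 0.0, "az": 0.0, "jaw": 0.045},
  {"dx": 0.0, "dy": 0.0, "dz": 0.0, "ax": 0.0, "ay": 0.0, "az": 0.0, "jaw": 0.045},
  {"dx": 0.0, "dy": 0.0, "dz": 0.0, "ax": 0.0, "ay": 0.0, "az": 0.0, "jaw": 0.045},
])

```text
time_s: 15.4
position: [0.6327, -0.0698, 0.0542]
orientation: [0.0, 0.749, 0.662, 0.0]
force: [-0.8, 0.2, -0.4]
width: 0.0433
gripper_force: 0.0
```

>>> move_arm([
  {"dx": 0.0, "dy": 0.0, "dz": -0.005, "ax": 0.0, "ay": 0.0, "az": 0.0, "jaw": 0.045},
  {"dx": 0.0, "dy": 0.0, "dz": -0.015, "ax": 0.0, "ay": 0.0, "az": 0.0, "jaw": 0.045},
  {"dx": 0.0, "dy": 0.0, "dz": -0.03, "ax": 0.0, "ay": 0.0, "az": 0.0, "jaw": 0.045},
  {"dx": 0.0, "dy": 0.0, "dz": -0.03, "ax": 0.0, "ay": 0.0, "az": 0.0, "jaw": 0.045},
  {"dx": 0.0, "dy": 0.0, "dz": -0.02, "ax": 0.0, "ay": 0.0, "az": 0.0, "jaw": 0.045},
])

```text
time_s: 15.82
position: [0.6334, -0.0702, 0.1575]
orientation: [0.001, 0.749, 0.662, 0.001]
force: [0.4, 1.0, 0.7]
width: 0.0449
gripper_force: 0.0
```

>>> move_arm([
  {"dx": 0.0, "dy": 0.0, "dz": 0.0, "ax": 0.0, "ay": 0.0, "az": 0.0, "jaw": 0.045},
  {"dx": 0.0, "dy": 0.0, "dz": 0.0, "ax": 0.0, "ay": 0.0, "az": 0.0, "jaw": 0.045},
  {"dx": 0.0, "dy": 0.0, "dz": 0.0, "ax": 0.0, "ay": 0.0, "az": 0.0, "jaw": 0.045},
  {"dx": 0.0, "dy": 0.0, "dz": 0.0, "ax": 0.0, "ay": 0.0, "az": 0.0, "jaw": 0.045},
  {"dx": 0.0, "dy": 0.0, "dz": 0.0, "ax": 0.0, "ay": 0.0, "az": 0.0, "jaw": 0.045},
])

```text
time_s: 16.23
position: [0.6313, -0.0699, 0.152]
orientation: [-0.001, 0.749, 0.662, -0.001]
force: [0.5, 0.1, -0.2]
width: 0.0448
gripper_force: 0.0
```

```bash
python3 - <<'E'
from h import *
rep();im=optics.capture('wrist');cv2.imwrite('pics/w8.png',cv2.resize(im[120:420,120:520,::-1],(800,600)))
E
```

```text
t16.23 dock x 32.4 y 0.2 z 152.0 yaw 0.01 | Fx 0.5 Fy 0.1 Fz -0.2 T [-0.08  0.06 -0.01] w 0.0448
```

View pics/w8.png

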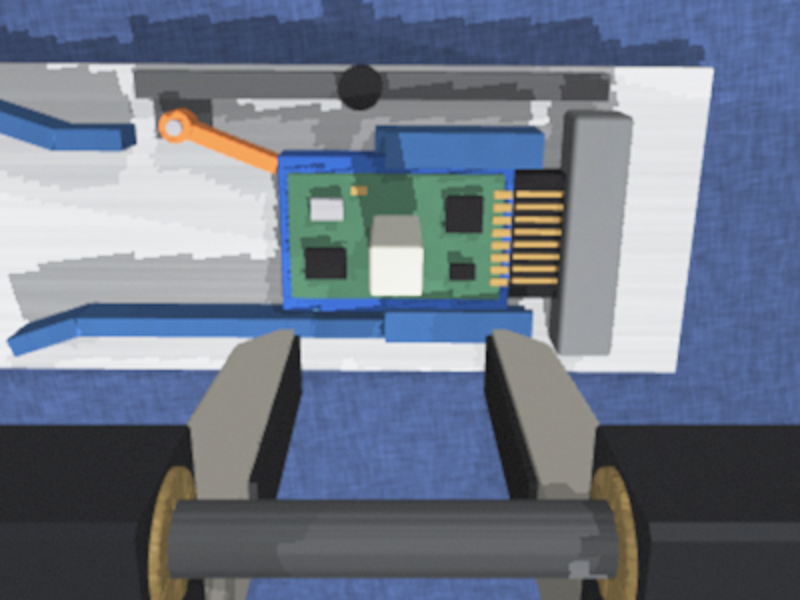

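Seated: pawl tip (277,167) is behind the rear corner and the contacts are on the block. I'll check the pawl angle against the free-pawl image.

```bash
python3 - <<'E'
from h import *
def ang(im,p,r):
    x0,y0,x1,y1=r;hsv=cv2.cvtColor(im,cv2.COLOR_RGB2HSV)
    m=(hsv[...,0]>8)&(hsv[...,0]<20)&(hsv[...,1]>120)&(hsv[...,2]>225)
    ys,xs=np.nonzero(m[y0:y1,x0:x1]);pts=np.c_[xs+x0,ys+y0]
    for z in(.02,.024):
        d=((back(p,pts+.5,z)[:,:2]-oo)*1000@np.c_[u,n]).astype(np.float32)
        far=d[d[:,0]>d[:,0].min()+14]
        l=cv2.fitLine(far,cv2.DIST_HUBER,0,.01,.01).ravel();print(len(far),'angle',np.arctan2(l[1],l[0]) if l[0]>0 else np.arctan2(-l[1],-l[0]),'tip x',d[:,0].max(),'ymin',d[:,1].min())
p=optics.camera_params('wrist');im=optics.capture('wrist');ang(im,p,(195,165,262,210))
c=cv2.imread('pics/w3.png')[...,::-1].copy();ang(c,np.load('pw3.npy',allow_pickle=True).item(),(490,165,565,220))
E
```

```text
326 angle -0.40798712 tip x -11.579529 ymin 24.010754
322 angle -0.4038652 tip x -10.929961 ymin 24.816584
377 angle -0.40581778 tip x -11.469035 ymin 24.945602
371 angle -0.40654516 tip x -14.148666 ymin 25.8233
```

Angles agree (−0.408 against −0.406 free): the pawl is fully sprung back. Handing in.

```bash
python3 -c "from workcell import arm;print(arm.hand_in())"
```

```text
the job is handed in; nothing more can be done
None
```

The carrier is in the dock against the contact block, the pawl has clicked in behind it and holds it, the gripper is clear, and the job is handed in; no verdict came back.

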